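Call up a line on the control-room intercom and hold the talk bar

TASK

Put a call out on the desk intercom using closed fingertips: first switch the set on by pressing down the rear half of the big power rocker at its right-hand end, then open the line by pressing down the rear half of the second small line rocker from the left, and only then press the wide talk bar along the front all the way down and keep it down - the program finishes while still holding the talk bar fully down. Leave the other three line rockers switched off, do not lift or shove the intercom, and leave the keys, the first-aid tin and the flask on its coaster where they are. Left, right, front and rear are as seen by the robot facing the set.

Things in the scene. Friction and masses are not known exactly. Their poses are not given: they have to be found in the camera images.
- intercom: Desk intercom, 2.4 kg, loose on rubber feet: grey-green wedge case, teak cheeks, 205 mm front to rear, 324 wide; panel slopes up 8 deg to the rear (52 to 80 mm above the ledge). Origin under its centre at foot level; x to the rear, y left, z up. Panel: a row of ivory rockers (4 small, gap, 1 big at the right), talk bar in front, grille, fixed knob and lamp behind; all under 17 mm above the panel.
- power (a joint): Power rocker, rad: 0 = off (rear half stands up), 0.32 = on (rear half down, front half up). Stiff: it stays where it is left, so press it right down to its stop. Big ivory rocker 60 mm long front to rear, 33 mm wide, hinge across its middle; about 2 N on the rear half moves it.
- power_rear (a point): Point to press on the power rocker: top face of its rear half, on its centre line, 20 mm behind the hinge. When off, the face slopes up to the rear by 26 degrees from level and its rear end is about 4 mm higher than the point. The point drops about 6.5 mm on going to on; the face then lies along the panel, 3.5 mm above it. z points out of the face.
- line1 (a joint): First line rocker from the left, rad: 0 = off, 0.32 = on. To be left off.
- line2 (a joint): Second line rocker from the left, rad: 0 = off (rear half up), 0.32 = on (rear half down). Stiff: stays where it is left. Small ivory rocker 46 mm long front to rear, 22 mm wide; about 2 N on the rear half moves it. The four line rockers are alike, 46 mm apart centre to centre.
- line3 (a joint): Third line rocker from the left, rad: 0 = off, 0.32 = on. To be left off.
- line4 (a joint): Fourth line rocker from the left, rad: 0 = off, 0.32 = on. To be left off.
- line2_rear (a point): Point to press on the second line rocker: top face of its rear half, on its centre line, 16 mm behind the hinge; it drops about 5 mm as the rocker goes to on. When off, the face slopes up to the rear by 26 degrees from level and the rear end is about 3 mm higher than the point. z points out of the face.
- talk (a joint): Travel of the talk bar into the panel, m: 0 = up, 0.007 = fully down. Sprung: 1.7 N starts it, 4.7 N holds it fully down; it comes up when let go.
- talk_top (a point): Centre of the top face of the talk bar: an ivory bar 28 mm front to rear and 170 mm wide along the front of the panel, its top 12 mm above the panel when up and 5 mm above it when down. z points out of the face (8 degrees off vertical, leaning to the front) and moves with the bar.
- ledge: Fixed pine ledge, 340 mm front to rear, 1020 mm wide, top 105 mm above the desk, with two brass cup hooks in its front edge. Origin on the desk under its centre, x to the rear, y to the left.
- keys_mid (a point): Middle of a bunch of brass cabinet keys on a steel ring, 70 mm long, hanging and swinging from the right-hand cup hook at the front edge of the ledge, below its top. To be left alone.
- tin_mid (a point): Centre of the khaki tin first-aid box with a white cross on its lid, 103 x 143 x 64 mm high, loose at one end of the ledge. To be left alone.
- flask_mid (a point): Centre of the red enamel flask, 76 mm across, 172 mm high, standing loose on the coaster at the other end of the ledge. To be left alone.
- coaster: Round cork coaster under the flask, 100 mm across, 8 mm thick; origin at the centre of its underside. To be left alone.

How it is judged:
On the way, in this order (a step that is already met when the one before it is completed fails the run):
1. the power rocker is switched on (value of joint power above 0.22 rad), for 0.1 s.
2. the second line rocker is switched on (value of joint each of line2, power above 0.22 rad), for 0.1 s.
3. the talk bar is pressed fully down (value of joint talk above 0.0055 m), for 0.2 s.
At the end, for the whole second after the job is handed in: Power rocker and second line rocker on (over 0.22 of 0.32 rad), the other three line rockers off (under 0.1), the talk bar held at least 5.5 of 7 mm down by the fingers (over 1 N on the set) through the last second; the intercom level, still and within 20 mm of its start (all of step 2 and value of joint each of line1, line3, line4 below 0.1 rad and value of joint talk above 0.0055 m and contact force between the fingers and intercom above 1 N and distance of intercom from where it was at the start of the episode below 0.02 m and angle between intercom's own z axis and vertical below 0.05 rad and linear speed of intercom below 0.02 m/s); the arm keeps its last pose, push and grip.
It fails at once if the talk bar is pressed before the second line is open (value of joint talk above 0.004 m and value of joint line2 below 0.16 rad).
It fails at once if another line rocker is switched on (value of joint any of line1, line3, line4 above 0.2 rad).
It fails at once if the intercom is lifted, tipped or shoved more than 20 mm (distance of intercom from where it was at the start of the episode above 0.02 m or angle between intercom's own z axis and vertical above 0.1 rad).
It fails at once if the tin, the flask, the coaster or the keys are disturbed (distance of any of tin_mid, flask_mid, coaster from where it was at the start of the episode above 0.02 m or distance of keys_mid from where it was at the start of the episode above 0.03 m).
It also fails if it takes over 45 s, if anything falls off the work surface, if the arm or the gripper's body presses on something with over 40 N, if the wrist force passes 120 N, or if a joint passes its speed limit or range.

ROBOT

A 6-joint arm with a two-finger parallel gripper is mounted at the origin on the work surface. World frame = base frame: x ahead of the robot, y to its left, z up, the work surface at z = 0. Lengths are in m, angles in rad, forces in N, time in s.
With the tool pointing down it reaches from about 0.25 to 0.85 m from the base axis. Payload 12.5 kg.
Tool frame: the origin (TCP) lies at the very end of the fingers, on their centre line; the grasp point (between the pads) lies 19 mm behind it (env.grip_depth is the distance from the TCP to the grasp point, in m); z points along the fingers, y is the direction in which the jaws open and shut (so a half turn about z gives the same grasp; the last joint's range is limited). The gripper opens to 93 mm and grips with 3 to 60 N. Pads are 15 mm wide; open, the fingers measure 128 mm over their backs; the gripper's body (75 mm by 188 mm) begins 65 mm behind the grasp point.
Start: joints at [-1.211, 0.351, 1.652, -0, 1.139, -0.085], TCP at [0.237, -0.496, 0.219] pointing down, gripper open.
Joint ranges: [-2.75, 2.75], [-0.79, 2.1], [0.01, 2.65], [-1.57, 4.71], [0.07, 3.14], [-2.87, 2.87]. Speed limits (rad/s): [2.22, 2.22, 2.79, 3.14, 3.14, 3.14].

INTERFACE

Orientations are given as [roll, pitch, yaw] about the fixed x, y, z axes, in that order (R = Rz(yaw) Ry(pitch) Rx(roll)).
In Python, from station import env gives the robot as it stands.
- The arm moves only by the tool servo_tool, never from a script. Its argument "targets" is a list of rows, each a list of 5 numbers: the closure, from -1 (fully open) to 1 (shut), then the shift along the world's x, y, z in cm, then the turn about the world's z in degrees. In form: [[gripper, x, y, z, yaw], ...]. A call has exactly 5 rows; each row shifts and turns the commanded pose from where the row before left it; what a row does not reach is not made up. A row lasts 1/12 s, in which the tool goes at most 41.7 mm and 7.16 degrees, less where a joint would pass 70% of its speed; a pose out of reach is approached as far as the arm can. A call is refused whole if a number of a shift passes 4.17 or a number of a turn 7.16, either way. A call with a gripper value outside its range is refused whole. The fingers move at their own pace and stop on an object; "newtons" is the grip in N (left out, the last holds). Time passes only in rows, so rows that do not move let the fingers close, or fill a call up. It gives the time, the measured TCP pose, the force and the opening at its end, in the units of the state.
- env.observe(): the state, without advancing time (a new reading comes with each control period).
- env.capture(name): name is "scene" or "side" or "wrist"; returns (picture, depth): 400x640x3 uint8, blue, green, red; 400x640 float32, m along the optical axis (not along the pixel's ray), 0 where there is no reading.
- env.calibration(name): a dict with "vfov" (degrees; the focal length in pixels is half the picture's height over the tangent of half this angle, whatever the lens; pixels are square), "cx", "cy" (the principal point, pixels), "T" (4x4, takes a point from camera to world coordinates). Camera axes: x right, y down, z forward; pixel columns grow to the right and rows downward; lengths in m; the calibration is good to about 2 mm. A picture is of the moment at which its call begins: read the wrist's pose just before it. calibration takes no time and is no camera call; for the wrist camera it gives the pose at the moment of the call.
- env.hand_in(): hands the job in, once; it reports no verdict.
Trained networks look in the newest picture that a camera, given by its name, has taken for a name from the list of things; names that differ only in an ending like _2 or _b are one class to them, and where a whole thing is asked for, a point or a joint stands for the part that bears it (a point fixed in the world has none). Each returns a list of dicts, best first, with "score" (0 to 1); they miss things now and then, are a little off and sometimes report something else, mostly with a low value. They report only what shows in the picture. A call takes as long as a camera call.
- env.regions_of(target, camera): "region" (400x640 bool, what is visible of it) and "pixel" ([column, row] in pixels, amid what is visible of it).
The state is a dict: "clock": time; "joints": joint angles; "dq": joint speeds; "effort": joint torques, N m; "eef_pos": TCP position; "eef_rot": TCP orientation; "ft_force": force on the tool from outside, world axes, zero at the start; "torque": the same for the moment, N m; "grip_width": opening from 0.0 (shut) to 1.0 (fully open).
Only numpy, scipy, OpenCV 4.12 (cv2) and the standard library are available. Lean on these libraries where they do the work, as an engineer would, in place of code of your own. Each camera call takes 0.05 s, during which the arm holds its last target.

## Working session

There is one attempt and no reset: what is moved stays moved. The work goes in short steps, Python scripts to look and compute and a tool call to move; the robot and the scene stay as the last step left them, time stands still between calls to the robot, and variables do not carry over. Pictures are saved under pics/ and viewed, and the job is handed in when it is done.

Besides the shell and the picture viewer there is one more tool, called as name([rows], argument=value, ...), one row to a line, values as JSON. servo_tool: Moves the arm, as the interface text tells. Its arguments: {"type":"object","properties":{"targets":{"type":"array","items":{"type":"array","items":{"type":"number"}}},"newtons":{"type":"number"}},"required":["targets"]}

```bash
mkdir -p pics; ls; python3 - <<'E'
from station import env
import cv2,numpy as np
for c in ["scene","side","wrist"]:
    p,d=env.capture(c); cv2.imwrite(f"pics/{c}0.png",p); np.save(f"pics/{c}0_d.npy",d)
    k=env.calibration(c); print(c,k["vfov"],k["cx"],k["cy"]); print(np.round(k["T"],4).tolist())
    np.save(f"pics/{c}0_T.npy",k["T"])
s=env.observe()
print({k:np.round(v,3) for k,v in s.items()})
E
```

```text
pics
scene 56.937791324204106 318.600723300835 207.06669486621465
[[-0.4653, 0.7149, -0.5219, 1.1331], [0.885, 0.3845, -0.2624, 0.3173], [0.0131, -0.584, -0.8117, 1.0294], [0.0, 0.0, 0.0, 1.0]]
side 48.888276242418634 316.14300850409865 199.4155268373154
[[-0.7132, -0.4781, 0.5126, -0.2288], [-0.7009, 0.4785, -0.5289, 0.797], [0.0076, -0.7365, -0.6764, 1.1294], [0.0, 0.0, 0.0, 1.0]]
wrist 68.6030426678048 319.6929636570666 201.6512864126576
[[0.4313, -0.8688, -0.2434, 0.3025], [-0.9022, -0.4154, -0.1159, -0.4637], [-0.0004, 0.2696, -0.963, 0.3834], [0.0, 0.0, 0.0, 1.0]]
{'clock': np.float64(0.15), 'joints': array([-1.211,  0.351,  1.652,  0.   ,  1.139, -0.085]), 'dq': array([-0.001, -0.001, -0.002,  0.   , -0.001,  0.   ]), 'effort': array([-1.0000e-03, -4.9747e+01, -2.8535e+01,  7.0000e-02,  2.5000e-02,
       -0.0000e+00]), 'eef_pos': array([ 0.237, -0.496,  0.218]), 'eef_rot': array([-3.141, -0.   ,  0.445]), 'ft_force': array([-0.266,  0.318, -0.362]), 'torque': array([-0.009,  0.012, -0.034]), 'grip_width': np.float64(1.003)}
```

View pics/scene0.png

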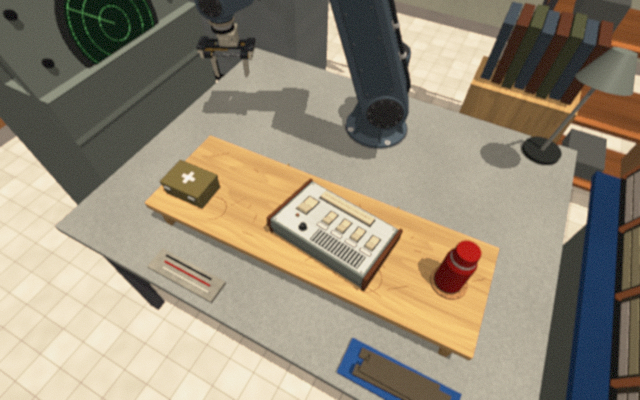

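View pics/side0.png

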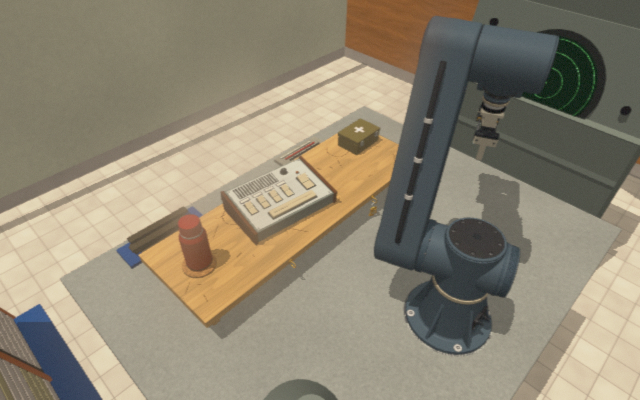

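View pics/wrist0.png

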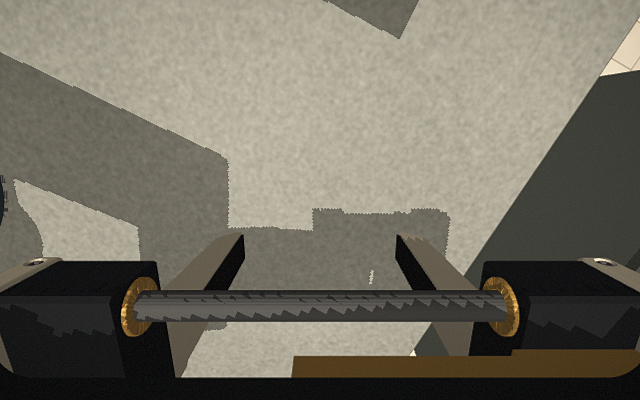

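The scene view shows the intercom at about (337,230), the tin at (190,183) and the flask at (458,268). The side view shows the intercom at (278,197) and the keys at (372,207). Next I'll localise the parts.

```bash
cat > h.py <<'E'
from station import env
import numpy as np,cv2
def K(c):
    k=env.calibration(c); f=200/np.tan(np.radians(k["vfov"])/2); return f,k["cx"],k["cy"],np.array(k["T"])
def pts(c,d,m,k=None):
    f,cx,cy,T=k or K(c); v,u=np.nonzero(m&(d>0)); z=d[v,u]
    P=np.stack([(u-cx)/f*z,(v-cy)/f*z,z,np.ones_like(z)]); return (T@P)[:3].T
def proj(c,P,k=None):
    f,cx,cy,T=k or K(c); q=np.linalg.inv(T)@np.r_[P,1]; return q[:2]/q[2]*f+[cx,cy]
E
python3 - <<'E'
from h import *
for c in ["scene","side"]:
    p,d=env.capture(c)
    for n in ["intercom","power","line2","talk","power_rear","keys_mid","tin_mid","flask_mid","coaster"]:
        for r in env.regions_of(n,c)[:5]:
            P=pts(c,d,r["region"])
            if len(P): print(c,n,round(r["score"],2),np.round(r["pixel"]),r["region"].sum(),np.round(np.median(P,0),4),"lo",np.round(np.percentile(P,2,0),3),"hi",np.round(np.percentile(P,98,0),3))
E
```

```text
scene intercom 0.88 [337. 234.] 7858 [0.6398 0.1205 0.1731] lo [ 0.517 -0.052  0.118] hi [0.727 0.267 0.186]
scene power 0.63 [307. 204.] 171 [0.5916 0.0084 0.1734] lo [ 0.562 -0.008  0.167] hi [0.62  0.024 0.186]
scene line2 0.66 [356. 232.] 101 [0.6137 0.1761 0.1738] lo [0.59  0.165 0.168] hi [0.636 0.186 0.184]
scene line2 0.57 [372. 242.] 114 [0.6214 0.2214 0.1745] lo [0.597 0.21  0.169] hi [0.642 0.232 0.184]
scene line2 0.42 [342. 225.] 115 [0.6052 0.13   0.1728] lo [0.584 0.117 0.169] hi [0.629 0.143 0.183]
scene talk 0.87 [349. 205.] 538 [0.5469 0.1154 0.1722] lo [0.524 0.03  0.162] hi [0.565 0.191 0.177]
scene keys_mid 0.38 [343. 223.] 119 [0.6097 0.13   0.1735] lo [0.586 0.117 0.169] hi [0.632 0.141 0.183]
scene tin_mid 0.97 [192. 180.] 1888 [ 0.6813 -0.3448  0.1663] lo [ 0.62  -0.429  0.104] hi [ 0.722 -0.29   0.171]
scene flask_mid 0.79 [458. 267.] 1604 [0.6231 0.4349 0.2369] lo [0.578 0.403 0.127] hi [0.636 0.47  0.285]
scene coaster 0.79 [445. 293.] 344 [0.6243 0.4463 0.1124] lo [0.574 0.395 0.105] hi [0.644 0.491 0.137]
side intercom 0.82 [274. 201.] 5610 [0.5899 0.132
[... 721 characters left out ...]
 0.1711] lo [0.517 0.032 0.159] hi [0.561 0.192 0.176]
side power_rear 0.5 [303. 181.] 134 [0.5881 0.0094 0.1732] lo [ 0.559 -0.008  0.166] hi [0.611 0.025 0.184]
side power_rear 0.5 [274. 194.] 105 [0.6049 0.1288 0.1724] lo [0.58  0.113 0.166] hi [0.632 0.142 0.182]
side keys_mid 0.39 [371. 213.] 55 [ 0.4195 -0.1665  0.0267] lo [ 0.415 -0.21  -0.005] hi [ 0.445 -0.142  0.05 ]
side tin_mid 0.58 [358. 135.] 964 [ 0.6449 -0.3372  0.1641] lo [ 0.611 -0.427  0.111] hi [ 0.707 -0.289  0.171]
side flask_mid 0.92 [194. 243.] 1401 [0.5705 0.449  0.2244] lo [0.557 0.408 0.119] hi [0.618 0.476 0.284]
side coaster 0.82 [202. 270.] 343 [0.5634 0.4643 0.1112] lo [0.543 0.398 0.103] hi [0.626 0.491 0.119]
```

```bash
python3 - <<'E'
from h import *
for c in ["scene","side"]:
    p,d=env.capture(c)
    r=env.regions_of("talk",c)[0]; P=pts(c,d,r["region"])
    (cx,cy),wh,a=cv2.minAreaRect((P[:,:2]*1000).astype(np.float32)); print(c,"talk",cx,cy,wh,a)
    r=env.regions_of("intercom",c)[0]; P=pts(c,d,r["region"]); 
    (x,y),wh,a=cv2.minAreaRect((P[P[:,2]>.13][:,:2]*1000).astype(np.float32)); print("ic",x,y,wh,a)
    for n in ["power","line2"]:
        for r in env.regions_of(n,c)[:5]:
            if r["region"].sum()>400: continue
            Q=pts(c,d,r["region"]); (x,y),wh,a=cv2.minAreaRect((Q[:,:2]*1000).astype(np.float32)); print(n,round(x),round(y),np.round(wh),round(a))
E
```

```text
scene talk 540.0423583984375 110.82931518554688 (170.46823120117188, 42.269012451171875) 81.14617156982422
ic 615.4046630859375 105.85685729980469 (324.3501281738281, 208.4092559814453) 82.15291595458984
power 590 9 [33. 61.] 84
line2 613 175 [23. 46.] 82
line2 607 130 [22. 46.] 83
line2 602 85 [20. 45.] 87
side talk 538.497802734375 112.3180160522461 (165.83245849609375, 31.137664794921875) 83.20117950439453
ic 609.759521484375 106.86964416503906 (325.3957214355469, 209.58738708496094) 82.4245834350586
power 586 8 [40. 60.] 73
line2 603 130 [25. 50.] 80
line2 596 83 [23. 39.] 89
line2 613 176 [23. 52.] 78
line2 619 219 [29. 55.] 81
```

servo_tool([
  [1, 3.2, 3.5, 0.6, -7],
  [1, 3.2, 3.5, 0.6, -7],
  [1, 3.2, 3.5, 0.6, -7],
  [1, 3.2, 3.5, 0.6, -7],
  [1, 3.2, 3.5, 0.6, -7],
], newtons=15)

```text
clock: 2.07
eef_pos: [0.3675, -0.3538, 0.2433]
eef_rot: [3.141, -0.0, -0.128]
ft_force: [0.6, -0.4, 0.1]
grip_width: 0.695
```

servo_tool([
  [1, 2, 3.5, 0.6, 0],
  [1, 2, 3.5, 0.6, 0],
  [1, 2, 3.5, 0.6, 0],
  [1, 2, 3.5, 0.6, 0],
  [1, 2, 3.5, 0.6, 0],
])

```text
clock: 2.48
eef_pos: [0.4671, -0.1784, 0.2734]
eef_rot: [3.141, -0.0, -0.122]
ft_force: [-0.2, -0.2, 0.5]
grip_width: 0.33
```

servo_tool([
  [1, 2.8, 3.7, -0.5, -1],
  [1, 2.8, 3.7, -0.5, 0],
  [1, 2.8, 3.7, -0.5, 0],
  [1, 2.8, 3.7, -0.5, 0],
  [1, 2.9, 3.6, -0.5, 0],
])

```text
clock: 2.9
eef_pos: [0.5934, -0.0138, 0.2505]
eef_rot: [3.142, -0.0, -0.139]
ft_force: [0.0, -0.9, -0.2]
grip_width: 0.012
```

servo_tool([
  [1, 0, 0, 0, 0],
  [1, 0, 0, 0, 0],
  [1, 0, 0, 0, 0],
  [1, 0, 0, 0, 0],
  [1, 0, 0, 0, 0],
])

```text
clock: 3.32
eef_pos: [0.5921, -0.017, 0.251]
eef_rot: [3.142, -0.0, -0.141]
ft_force: [0.3, 0.0, 0.2]
grip_width: 0.004
```

```bash
python3 - <<'E'
from h import *
for c in ["wrist","side"]:
    k=K(c);p,d=env.capture(c); cv2.imwrite(f"pics/{c}1.png",p)
    for n in ["power","line2","talk"]:
        for r in env.regions_of(n,c)[:5]:
            Q=pts(c,d,r["region"],k); 
            if len(Q)<20: continue
            (x,y),wh,a=cv2.minAreaRect((Q[:,:2]*1000).astype(np.float32)); print(c,n,round(r["score"],2),r["pixel"],round(x),round(y),np.round(wh),round(a,1),np.round(np.percentile(Q[:,2],[2,98]),4))
s=env.observe();print(s["eef_pos"],s["eef_rot"],s["grip_width"])
E
```

```text
wrist power 0.93 [288.4, 208.9] 588 8 [33. 61.] 81.8 [0.1687 0.185 ]
wrist line2 0.87 [47.9, 214.2] 617 220 [23. 46.] 81.1 [0.169  0.1823]
wrist line2 0.77 [95.9, 215.1] 612 179 [31. 47.] 82.5 [0.169  0.1822]
wrist line2 0.63 [203.1, 212.4] 599 84 [22. 47.] 82.1 [0.1689 0.1823]
wrist line2 0.57 [151.6, 214.0] 604 131 [25. 46.] 80.7 [0.1688 0.1822]
wrist talk 0.71 [155.9, 274.4] 566 93 [ 63. 205.] 19.4 [0.1652 0.1746]
side power 0.66 [200.2, 272.1] 577 452 [99. 66.] 58.1 [0.1079 0.1159]
side power 0.65 [307.1, 179.9] 587 7 [40. 62.] 77.5 [0.1653 0.1857]
side line2 0.63 [287.1, 194.0] 601 81 [26. 55.] 84.2 [0.1659 0.1838]
side line2 0.56 [276.0, 194.9] 602 127 [27. 47.] 77.9 [0.1675 0.1832]
side line2 0.54 [263.1, 199.7] 606 175 [23. 41.] 79.6 [0.1669 0.1818]
side line2 0.53 [250.5, 208.7] 613 221 [27. 46.] 79.0 [0.1663 0.1813]
side talk 0.64 [292.6, 204.9] 537 111 [171.  37.] 78.7 [0.1626 0.1762]
[ 0.59245887 -0.01600514  0.25064929] [-3.14158789e+00 -4.93755225e-05 -1.39584039e-01] 0.003292897397314027
```

View pics/wrist1.png

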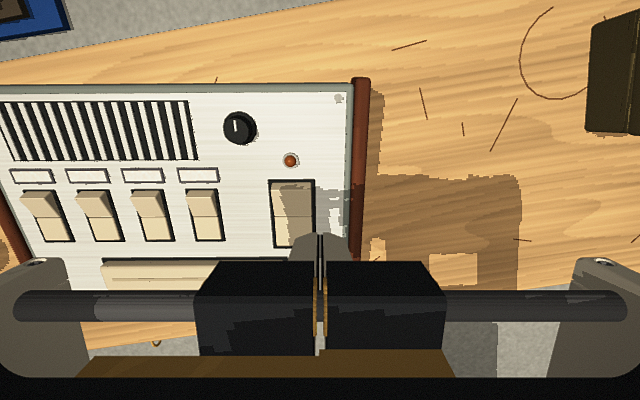

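The wrist view shows the power rocker's rear half at about (292,197), line 2 at (98,215) and the closed fingertips at (320,240). The target for power_rear is (0.608, 0.006).

servo_tool([
  [1, 0.8, 1.1, -1, 0],
  [1, 0.75, 1.1, -1, 0],
  [1, 0, 0, -1.5, 0],
  [1, 0, 0, -1.5, 0],
  [1, 0, 0, 0, 0],
])

```text
clock: 4.13
eef_pos: [0.6069, 0.0075, 0.1965]
eef_rot: [3.141, 0.006, -0.138]
ft_force: [-0.3, 0.8, -1.0]
grip_width: 0.0
```

servo_tool([
  [1, 0, 0, 0, 0],
  [1, 0, 0, -0.3, 0],
  [1, 0, 0, -0.3, 0],
  [1, 0, 0, -0.2, 0],
  [1, 0, 0, 0, 0],
])

```text
clock: 4.55
eef_pos: [0.608, 0.0061, 0.1925]
eef_rot: [-3.142, 0.0, -0.139]
ft_force: [-1.5, 0.8, 0.1]
grip_width: 0.007
```

servo_tool([
  [1, 0, 0, -0.3, 0],
  [1, 0, 0, -0.3, 0],
  [1, 0, 0, -0.2, 0],
  [1, 0, 0, -0.2, 0],
  [1, 0, 0, 0, 0],
])

```text
clock: 4.97
eef_pos: [0.6081, 0.0061, 0.1824]
eef_rot: [-3.142, -0.0, -0.139]
ft_force: [1.2, 0.2, 1.3]
grip_width: 0.005
```

servo_tool([
  [1, 0, 0, -0.2, 0],
  [1, 0, 0, -0.2, 0],
  [1, 0, 0, -0.1, 0],
  [1, 0, 0, 0, 0],
  [1, 0, 0, 0, 0],
])

```text
clock: 5.38
eef_pos: [0.6079, 0.0061, 0.1775]
eef_rot: [3.142, 0.0, -0.139]
ft_force: [-0.2, -0.6, 0.6]
grip_width: 0.006
```

servo_tool([
  [1, 0, 0, -0.1, 0],
  [1, 0, 0, -0.1, 0],
  [1, 0, 0, 0, 0],
  [1, 0, 0, 0, 0],
  [1, 0, 0, 0, 0],
])

```text
clock: 5.8
eef_pos: [0.6082, 0.0061, 0.1769]
eef_rot: [-3.142, -0.001, -0.139]
ft_force: [-4.0, 0.1, 12.4]
grip_width: 0.002
```

```bash
python3 - <<'E'
from h import *
for c in ["wrist","side"]:
    p,d=env.capture(c); cv2.imwrite(f"pics/{c}2.png",p)
    if c=="side": cv2.imwrite("pics/side2z.png",cv2.resize(p[140:250,200:360],None,fx=5,fy=5,interpolation=cv2.INTER_CUBIC))
print([np.round(env.observe()[k],4) for k in("eef_pos","ft_force")])
E
```

```text
[array([0.6081, 0.0061, 0.1769]), array([-3.8783,  0.4607, 12.6926])]
```

View pics/wrist2.png

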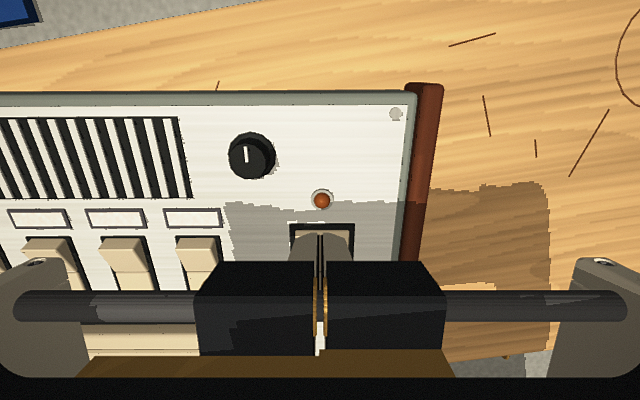

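View pics/side2z.png

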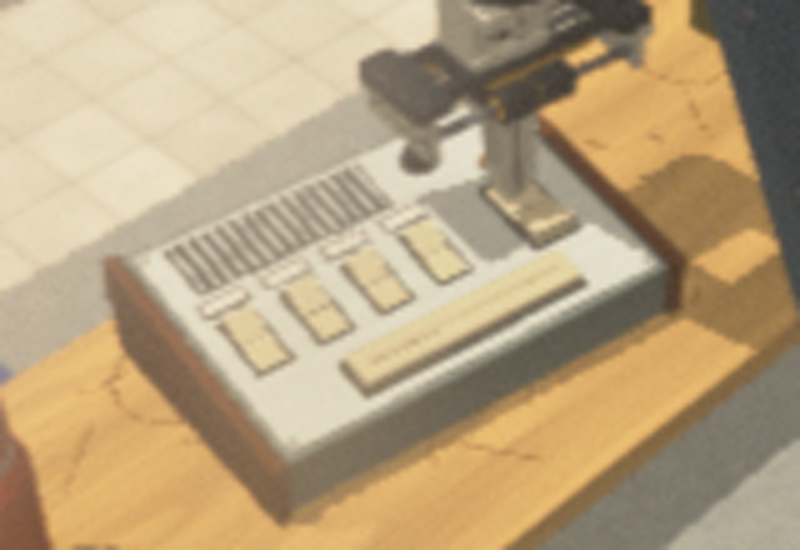

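The force rose to 12.6 N at z = 0.177, so the rocker is at its stop, and the side zoom shows its front half standing up (around (540,225) in the zoom). Next I'll lift and go to line 2.

servo_tool([
  [1, 0, 0, 2, 0],
  [1, 0, 0, 2.5, 0],
  [1, 0.6, 3.5, 0, 0],
  [1, 0.6, 3.5, 0, 0],
  [1, 0.6, 3.5, 0, 0],
])

```text
clock: 6.32
eef_pos: [0.626, 0.1121, 0.2208]
eef_rot: [-3.142, 0.0, -0.141]
ft_force: [-0.4, 0.5, -0.3]
grip_width: 0.004
```

servo_tool([
  [1, 0, 3.5, 0, 0],
  [1, 0, 2.8, 0, 0],
  [1, 0, 0, 0, 0],
  [1, 0, 0, 0, 0],
  [1, 0, 0, 0, 0],
])

```text
clock: 6.73
eef_pos: [0.6258, 0.1736, 0.2203]
eef_rot: [3.141, 0.001, -0.139]
ft_force: [-0.3, 0.0, 0.3]
grip_width: 0.002
```

```bash
python3 - <<'E'
from h import *
for c in ["wrist","scene"]:
    k=K(c);p,d=env.capture(c); cv2.imwrite(f"pics/{c}3.png",p)
    if c=="scene": cv2.imwrite("pics/scene3z.png",cv2.resize(p[160:300,240:420],None,fx=4,fy=4,interpolation=cv2.INTER_CUBIC))
    for n in ["power","line2"]:
        for r in env.regions_of(n,c)[:5]:
            Q=pts(c,d,r["region"],k); 
            if len(Q)<20: continue
            (x,y),wh,a=cv2.minAreaRect((Q[:,:2]*1000).astype(np.float32)); print(c,n,round(r["score"],2),r["pixel"],round(x),round(y),np.round(wh),round(a,1),np.round(np.percentile(Q[:,2],[2,98]),4))
print([np.round(env.observe()[k],4) for k in("eef_pos","ft_force")])
E
```

```text
wrist power 0.78 [536.3, 236.1] 585 7 [43. 68.] 89.1 [0.1704 0.1778]
wrist line2 0.92 [376.7, 233.5] 606 129 [24. 46.] 83.0 [0.1692 0.1823]
wrist line2 0.92 [438.3, 231.3] 599 84 [22. 48.] 83.3 [0.1691 0.1823]
wrist line2 0.66 [261.5, 232.5] 619 222 [24. 46.] 82.2 [0.1691 0.1821]
wrist line2 0.64 [318.8, 219.2] 624 173 [22. 21.] 83.6 [0.1746 0.1829]
scene power 0.62 [308.3, 201.7] 589 8 [32. 56.] 80.7 [0.1705 0.1794]
scene power 0.39 [192.3, 181.4] 672 -360 [106. 145.] 2.1 [0.1147 0.1708]
scene line2 0.6 [329.7, 238.5] 612 87 [363. 208.] 82.2 [0.1214 0.1863]
scene line2 0.57 [355.1, 235.9] 616 176 [17. 38.] 84.2 [0.1693 0.1838]
scene line2 0.43 [332.3, 217.8] 599 84 [23. 48.] 84.8 [0.1675 0.1824]
[array([0.6261, 0.1733, 0.2207]), array([0.868 , 0.6453, 0.1446])]
```

View pics/wrist3.png

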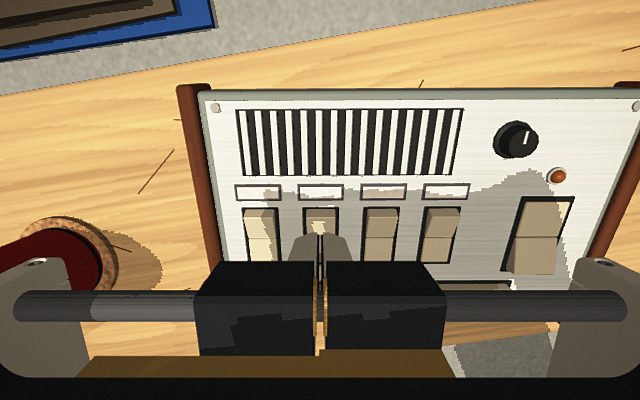

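View pics/scene3z.png

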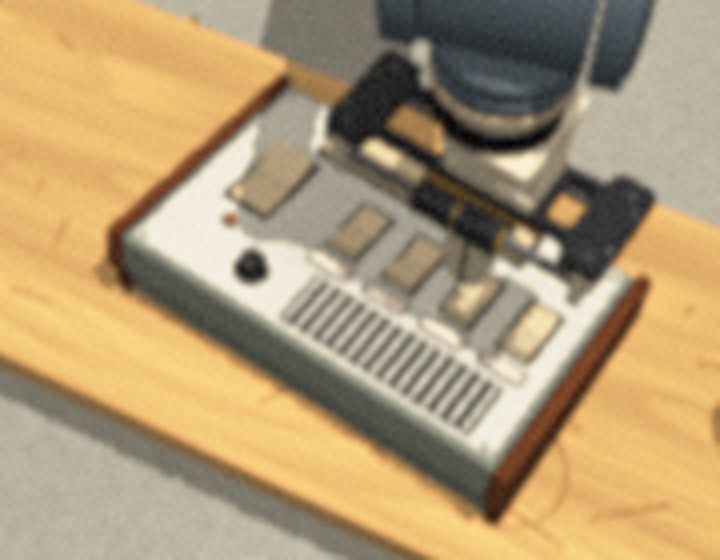

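The power rocker is now flat: its highest point fell from 0.186 to 0.178. The fingertips are centred over line 2, at (320,220) in the wrist view. Pressing it now.

servo_tool([
  [1, 0, 0, -1.2, 0],
  [1, 0, 0, -1.2, 0],
  [1, 0, 0, -0.9, 0],
  [1, 0, 0, -0.2, 0],
  [1, 0, 0, 0, 0],
])

```text
clock: 7.45
eef_pos: [0.6255, 0.174, 0.1843]
eef_rot: [3.141, 0.002, -0.139]
ft_force: [0.2, 0.8, 0.2]
grip_width: 0.003
```

servo_tool([
  [1, 0, 0, -0.2, 0],
  [1, 0, 0, -0.2, 0],
  [1, 0, 0, -0.2, 0],
  [1, 0, 0, -0.2, 0],
  [1, 0, 0, 0, 0],
])

```text
clock: 7.87
eef_pos: [0.6261, 0.1742, 0.1774]
eef_rot: [-3.142, -0.0, -0.139]
ft_force: [0.6, 0.5, 1.1]
grip_width: 0.007
```

servo_tool([
  [1, 0, 0, -0.1, 0],
  [1, 0, 0, -0.1, 0],
  [1, 0, 0, -0.1, 0],
  [1, 0, 0, 0, 0],
  [1, 0, 0, 0, 0],
])

```text
clock: 8.28
eef_pos: [0.6263, 0.1742, 0.1762]
eef_rot: [-3.141, -0.001, -0.139]
ft_force: [-2.2, -0.7, 12.6]
grip_width: 0.001
```

Line 2 is at its stop (12.6 N at z = 0.176). I'll lift, verify it, and measure the talk bar's top.

servo_tool([
  [1, 0, 0, 2, 0],
  [1, 0, 0, 2.7, 0],
  [1, -2.8, -2, 0, 0],
  [1, -2.8, -2, 0, 0],
  [1, -2.8, -2, 0, 0],
])

```text
clock: 8.7
eef_pos: [0.5405, 0.1136, 0.2214]
eef_rot: [3.142, 0.0, -0.139]
ft_force: [0.8, -0.1, 0.6]
grip_width: 0.005
```

servo_tool([
  [1, 0, 0, 0, 0],
  [1, 0, 0, 0, 0],
  [1, 0, 0, 0, 0],
  [1, 0, 0, 0, 0],
  [1, 0, 0, 0, 0],
])

```text
clock: 9.12
eef_pos: [0.5426, 0.1146, 0.2213]
eef_rot: [-3.142, 0.0, -0.139]
ft_force: [-0.1, 0.4, -0.8]
grip_width: 0.006
```

```bash
python3 - <<'E'
from h import *
for c in ["wrist","scene","side"]:
    k=K(c);p,d=env.capture(c); cv2.imwrite(f"pics/{c}4.png",p)
    for n in ["power","line2","talk"]:
        for r in env.regions_of(n,c)[:5]:
            Q=pts(c,d,r["region"],k); 
            if len(Q)<20: continue
            (x,y),wh,a=cv2.minAreaRect((Q[:,:2]*1000).astype(np.float32)); print(c,n,round(r["score"],2),r["pixel"],round(x),round(y),np.round(wh),round(a,1),np.round(np.percentile(Q[:,2],[2,98]),4))
    # intercom-frame analysis
    P=pts(c,d,np.ones_like(d,bool),k); R=np.array([[np.cos(-.139),-np.sin(-.139)],[np.sin(-.139),np.cos(-.139)]])
    q=(P[:,:2]-[.6125,.1065])@R
    for lo,hi in [(-.07,-.05),(-.04,-.02),(.02,.04),(.05,.07)]:
        m=(q[:,1]>lo)&(q[:,1]<hi)&(P[:,2]<.19)&(P[:,2]>.14)
        b=np.round(q[m,0]/.003).astype(int)
        print(c,lo,[(i*3,round(float(np.median(P[m][b==i,2])*1000),1)) for i in range(-36,-14) if (b==i).sum()>1])
print([np.round(env.observe()[k],4) for k in("eef_pos","ft_force")])
E
```

```text
wrist power 0.92 [456.8, 137.5] 587 8 [35. 59.] 82.0 [0.1711 0.1778]
wrist line2 0.97 [158.4, 136.5] 617 221 [23. 47.] 82.6 [0.1688 0.1822]
wrist line2 0.87 [222.3, 142.9] 610 176 [23. 46.] 81.4 [0.1708 0.1765]
wrist line2 0.73 [350.6, 135.6] 599 84 [22. 47.] 83.6 [0.169  0.1824]
wrist line2 0.71 [288.2, 138.8] 605 130 [23. 47.] 83.5 [0.1688 0.1823]
wrist talk 0.69 [324.1, 220.0] 539 110 [178.  34.] 82.7 [0.1656 0.1747]
wrist -0.07 [(-99, 156.5), (-96, 157.6), (-93, 158.6), (-90, 158.9), (-84, 170.5), (-81, 171.3), (-78, 171.7), (-75, 172.1), (-72, 172.9), (-69, 172.7), (-66, 173.5), (-63, 173.7), (-60, 173.8), (-57, 168.0), (-54, 164.6), (-51, 164.5), (-48, 164.7), (-45, 165.4)]
wrist -0.04 [(-99, 156.4), (-96, 157.7), (-93, 158.5), (-90, 158.9), (-84, 170.5), (-81, 171.3), (-78, 171.7), (-75, 172.1), (-72, 173.0), (-69, 173.0), (-66, 173.5), (-63, 173.7), (-60, 173.5), (-57, 167.2), (-54, 164.6), (-51, 164.4), (-48, 164.8), (-45, 165.3)]
wrist 0.02 [(-102, 155.7), (-99, 156.6), (-96, 158.0), (-93, 158.6), (-90, 158.9), (-87, 169.1), (-84, 170.5), (-81, 171.2), (-78, 171.9), (-75, 1
[... 2970 characters left out ...]
), (-66, 171.2), (-63, 174.2), (-60, 172.7), (-51, 165.7), (-48, 164.1), (-45, 165.0)]
side 0.02 [(-105, 151.3), (-102, 147.1), (-99, 152.8), (-96, 158.3), (-93, 157.2), (-90, 161.6), (-87, 162.6), (-84, 167.5), (-81, 169.9), (-78, 171.3), (-75, 170.8), (-72, 172.4), (-69, 172.6), (-66, 172.3), (-63, 173.7), (-51, 163.2), (-48, 165.9), (-45, 163.6)]
side 0.05 [(-105, 154.8), (-102, 148.2), (-99, 157.5), (-96, 155.3), (-93, 159.1), (-90, 163.5), (-87, 160.6), (-84, 169.5), (-81, 171.2), (-78, 171.3), (-75, 172.6), (-72, 173.4), (-69, 174.2), (-66, 172.1), (-63, 171.4), (-60, 172.6), (-51, 163.8), (-48, 164.2), (-45, 163.0)]
[array([0.542 , 0.1141, 0.2216]), array([ 0.3611,  0.1954, -0.1963])]
```

View pics/wrist4.png

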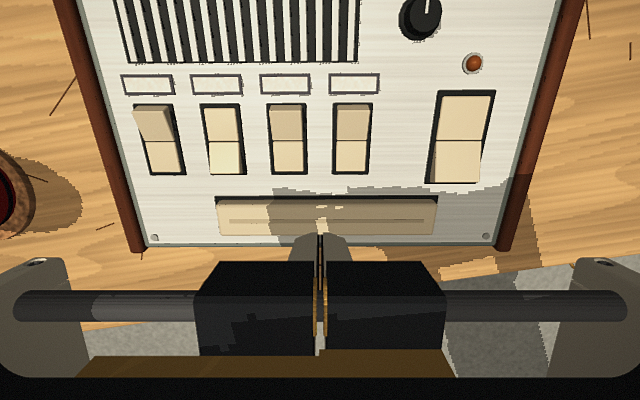

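Line 2 is flat (top at 0.1765), lines 1, 3 and 4 still stand at 0.182, and power is on. The fingertips are centred over the talk bar, which spans (215–437, 198–235) in the wrist view. Pressing it now.

servo_tool([
  [1, 0, 0, -1.2, 0],
  [1, 0, 0, -1.2, 0],
  [1, 0, 0, -1.2, 0],
  [1, 0, 0, -0.6, 0],
  [1, 0, 0, -0.3, 0],
])

```text
clock: 10.13
eef_pos: [0.5417, 0.1141, 0.1758]
eef_rot: [3.141, 0.001, -0.139]
ft_force: [0.7, 0.7, -0.4]
grip_width: 0.004
```

servo_tool([
  [1, 0, 0, -0.2, 0],
  [1, 0, 0, -0.2, 0],
  [1, 0, 0, -0.2, 0],
  [1, 0, 0, -0.2, 0],
  [1, 0, 0, 0, 0],
])

```text
clock: 10.55
eef_pos: [0.5426, 0.1141, 0.169]
eef_rot: [-3.141, -0.002, -0.139]
ft_force: [1.7, -1.1, 3.9]
grip_width: 0.004
```

servo_tool([
  [1, 0, 0, -0.1, 0],
  [1, 0, 0, -0.1, 0],
  [1, 0, 0, 0, 0],
  [1, 0, 0, 0, 0],
  [1, 0, 0, 0, 0],
])

```text
clock: 10.97
eef_pos: [0.5428, 0.1141, 0.1675]
eef_rot: [-3.141, -0.002, -0.139]
ft_force: [1.8, -2.7, 7.9]
grip_width: 0.002
```

servo_tool([
  [1, 0, 0, -0.1, 0],
  [1, 0, 0, 0, 0],
  [1, 0, 0, 0, 0],
  [1, 0, 0, 0, 0],
  [1, 0, 0, 0, 0],
])

```text
clock: 11.38
eef_pos: [0.543, 0.1141, 0.1673]
eef_rot: [-3.141, -0.003, -0.139]
ft_force: [-2.2, -2.3, 15.8]
grip_width: 0.003
```

The bar is at its stop: the last 1 mm of command moved the tip only 0.2 mm and the force doubled to 16 N. One last look before handing in.

```bash
python3 - <<'E'
from h import *
R=np.array([[np.cos(-.139),-np.sin(-.139)],[np.sin(-.139),np.cos(-.139)]])
for c in ["wrist","side"]:
    k=K(c);p,d=env.capture(c); cv2.imwrite(f"pics/{c}5.png",p)
    P=pts(c,d,np.ones_like(d,bool),k); q=(P[:,:2]-[.6125,.1065])@R
    for lo,hi in [(-.07,-.05),(.03,.06)]:
        for n,a,b in [("bar",-.074,-.070),("panel",-.05,-.045)]:
            m=(q[:,1]>lo)&(q[:,1]<hi)&(P[:,2]<.19)&(P[:,2]>.14)&(q[:,0]>a)&(q[:,0]<b); print(c,lo,n,m.sum(),np.median(P[m,2]) if m.any() else None)
    for n in ["power","line2","intercom"]:
        for r in env.regions_of(n,c)[:5]:
            Q=pts(c,d,r["region"],k)
            if len(Q)<20: continue
            (x,y),wh,a=cv2.minAreaRect((Q[:,:2]*1000).astype(np.float32)); print(c,n,round(x),round(y),np.round(wh),np.round(np.percentile(Q[:,2],[2,98]),4))
print([np.round(env.observe()[k],4) for k in("clock","eef_pos","ft_force")])
E
```

```text
wrist -0.07 bar 172 0.16568327135541702
wrist -0.07 panel 255 0.16484884763271032
wrist 0.03 bar 264 0.16577214720175837
wrist 0.03 panel 388 0.1649393919168728
wrist power 588 5 [40. 60.] [0.1712 0.1778]
wrist line2 598 84 [24. 48.] [0.169  0.1824]
wrist line2 605 130 [24. 47.] [0.1689 0.1823]
wrist line2 610 175 [23. 46.] [0.1712 0.1766]
wrist line2 617 221 [27. 48.] [0.1685 0.1822]
wrist intercom 573 112 [466. 195.] [0.1588 0.1808]
wrist intercom 605 130 [23. 47.] [0.1689 0.1823]
side -0.07 bar 4 0.16719935940288982
side -0.07 panel 9 0.16434559170471075
side 0.03 bar 11 0.16547020986996375
side 0.03 panel 11 0.16476368512671857
side power 609 176 [24. 48.] [0.1674 0.1786]
side line2 539 110 [168.  35.] [0.1586 0.1694]
side intercom 607 91 [358. 209.] [0.1168 0.1846]
[np.float64(11.7833), array([0.5429, 0.1141, 0.1673]), array([-2.177 , -2.2108, 15.9427])]
```

View pics/wrist5.png

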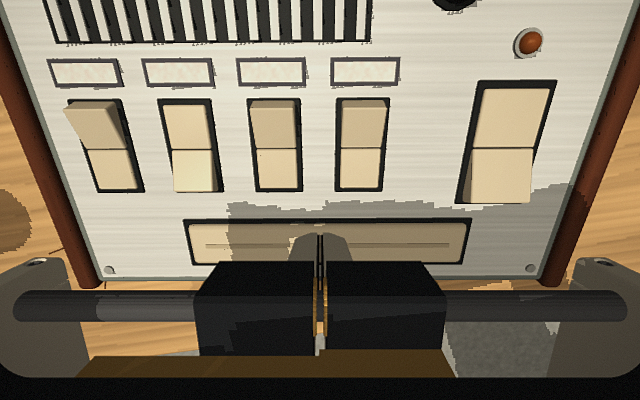

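View pics/side5.png

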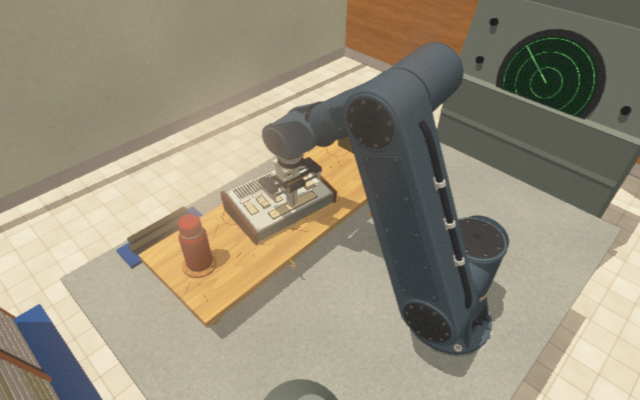

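The bar top fell from 0.1727 to 0.1657 (7 mm) and is level along its length. The wrist view shows power (510,140) and line 2 (190,145) flat, and lines 1, 3 and 4 still up. The set hasn't moved.

```bash
python3 -c "
from station import env
print(env.hand_in()); s=env.observe(); print(s['clock'],s['eef_pos'],s['ft_force'])"
```

```text
the job is handed in; nothing more can be done
None
the job is handed in; nothing more can be done
```

The call is out, and I handed the job in at about 11.8 s with the arm still holding the talk bar down. With closed fingertips I pressed the rear half of the power rocker to its stop (12.6 N). I then pressed the rear half of line 2 to its stop (12.6 N), and last pushed the talk bar down and held it.

**Last checks before hand-in:**
- **Talk bar:** its top dropped 7 mm, from 0.1727 to 0.1657 m, level along its length, with a steady push of about 16 N.
- **Rockers:** power and line 2 lie flat (on). Lines 1, 3 and 4 still stand up (off).
- **Intercom:** the rockers measured within 2–3 mm of where they were at the start, so the set has not moved.
- **Other things:** the flask and coaster look untouched in the last side view. The arm passed well clear of the tin and keys, but it hid them in that picture, so I did not re-measure them.

A few detector labels were mixed up: the side camera named the talk bar and a line rocker as other parts. I relied on the wrist view and depth instead. Nothing else disagreed, and hand-in gave no verdict.

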